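# Open the stopcock and draw the sprung sampling pump to its mark

### The arm

A 6-joint arm with a two-finger parallel gripper is mounted at the origin on the work surface. World frame = base frame: x ahead of the robot, y to its left, z up, the work surface at z = 0. Lengths are in mm, angles in degrees, forces in N, time in s.
With the tool pointing down it reaches from about 375 to 975 mm from the base axis. Payload 3.8 kg.
Tool frame: the origin (TCP) lies on the centre line of the jaws, within the pads' length; the fingertips stand 19 mm ahead of it and the grasp point (between the pads) is the TCP; z points along the fingers, y is the line along which they close (so a half turn about z gives the same grasp; the last joint's range is limited). The gripper opens to 85 mm and grips with 20 to 120 N. Pads are 22 mm wide; open, the fingers measure 114 mm over their backs; the gripper's body (76 mm by 85 mm) begins 54 mm behind the grasp point. The pads swing forward as they close: fully open they stand 13 mm farther back than shut.
Start: joints at [68.36, 15.12, 91.902, -0, 72.978, -2.114], TCP at [225.61, 636.175, 250.28] pointing down, gripper open.
Joint ranges: [-150.88, 150.88], [-54.13, 125.18], [17.81, 147.31], [-75.09, 255.09], [0, 152.58], [-146.25, 146.25]. Speed limits (degrees/s): [147.25, 147.25, 180, 180, 180, 180].

### API

Orientations are given as [roll, pitch, yaw] about the fixed x, y, z axes, in that order (R = Rz(yaw) Ry(pitch) Rx(roll)).
In Python, from rig import * gives the robot as it stands. Calls block until the motion is done:
- move_to(position, orientation): joint-space move of the TCP to a pose.
- move_l(position, rot=None, rate=150, contact_N=None): straight line of the TCP; rot=None keeps the orientation; rate is the mean speed in mm/s. With contact_N (N) it stops when the force on the tool has changed by that much, and returns True; else False.
- set_joints(angles): joint-space move.
- gripper_to(opening): finger opening in mm; the grip force is fixed at half the most; returns when the fingers have stopped.
- wait(seconds).
- solve_ik(position, orientation): joint angles nearest the present ones, or None.
- grab_frame(name): name is "side" or "top" or "wrist"; returns the picture (400x640x3 uint8, red, green, blue); there is no depth.
- camera_model(name): a dict with "K" (3x3 intrinsics, pixels), "xyz" and "orientation" of the camera in the world. Camera axes: x right, y up, looking along -z (the intrinsics and any distortion apply to the point x, -y, -z); pixel columns grow to the right and rows downward; lengths in mm; the calibration is good to about 2 mm. A picture is of the moment at which its call begins: read the wrist's pose just before it. camera_model takes no time and is no camera call; for the wrist camera it gives the pose at the moment of the call.
A pose or a line that the arm cannot do raises PlanningError and nothing moves.
- sign_off(): hands the job in; it is judged then, once.
Trained networks look in the newest picture that a camera, given by its name, has taken for a name from the list of things; names that differ only in an ending like _2 or _b are one class to them, and where a whole thing is asked for, a point or a joint stands for the part that bears it (a point fixed in the world has none). Each returns a list of dicts, best first, with "conf" (0 to 1); they miss things now and then, are a little off and sometimes report something else, mostly with a low value. They report only what shows in the picture. A call takes as long as a camera call.
- find_in(camera, label): "rect" ([centre column, centre row, width, height] in pixels, round what is visible of it).
- regions_of(camera, label): "region" (400x640 bool, what is visible of it) and "rect" ([centre column, centre row, width, height] in pixels, round what is visible of it).
- pinpoint(camera, label): "uv" ([column, row] in pixels: a listed point, or the origin of a listed thing).
Readings, each from a call of its own:
- read_clock(): time.
- read_joint_positions(): joint angles.
- read_joint_velocities(): joint speeds.
- read_joint_efforts(): joint torques, N m.
- read_ee_pos(): TCP position.
- read_tool_rot(): TCP orientation.
- read_force(): force on the tool from outside, world axes, zero at the start.
- read_torque(): the same for the moment, N m.
- read_grip_width(): finger opening in mm.
- read_gripper_force(): force on a finger pad.
Only numpy, scipy, OpenCV 4.12 (cv2) and the standard library are available. Lean on these libraries where they do the work, as an engineer would, in place of code of your own. Each camera call takes 0.05 s, during which the arm holds its last target. There are 200 camera calls.

### The job

Take an air sample with the hand pump on the lab bench: first open the red stopcock fully by swinging its lever a quarter turn until it lies in line with the pump, then pull the yellow tab so that the plunger comes out against its spring until the black piston sits centred under the red ring on the glass barrel, without drawing it well past the ring. Finish while still holding the tab, with the piston kept still at the ring (let go and it springs back). Do not shift the red ring, and leave the glassware and other things on the bench where they are.

Things in the scene. Friction and masses are not known exactly. Their poses are not given: they have to be found in the camera images.
- pump: sampling pump fixed to the bench: blue base 250 x 90 x 12 mm, level clear glass barrel (40 mm diameter, axis 70 mm up, aluminium end clamps 48 mm). Origin on the bench under the barrel axis; x runs along the barrel from the tab end to the stopcock end, z up; barrel x = -60 (mouth) to +90 mm. Lies across the robot's front within 20 degrees, tab to the robot's right, stopcock left.
- plunger (a joint): how far the plunger is drawn out, in m: 0 = home (where it starts), stop at 0.09; it moves along the pump's -x. Spring force about 3 N at home rising 1 N per 10 mm (10 N at 0.07); springs back when let go. The ring calls for a draw between 0.040 and 0.070.
- tab (a point): grip point of the yellow pull tab on the plunger's steel rod (10 mm diameter, axis 70 mm up): upright block 16 mm thick along the pump's x, 30 mm wide, from 50 to 118 mm above the bench. The point is on its centre line, 100 mm above the bench. At home it is 50 mm in front of the barrel's mouth.
- piston (a point): centre of the black piston (37 mm diameter, 20 mm long) seen inside the glass barrel; it moves with the tab, always 180 mm from it along the barrel.
- mark (a point): centre of the red ring (47 mm outer diameter, 8 mm wide) around the barrel, on the barrel's axis; its x axis is the pump's. It is a stiff sliding collar set at another place each time, and the target for the piston: when centred, 6 mm of black shows on each side of it.
- stopcock (a joint): stopcock angle, rad: 0 = closed, lever across the pump (pump's +y, towards the robot); 1.571 = open stop, lever in line with the pump, pointing away from the barrel (pump's +x). Opening turns it clockwise seen from above. Starts 0 to 0.35; moderate friction (about 1.5 N at the pin), stays where left.
- stopcock_pin (a point): point on the upright round red finger pin (16 mm diameter, 103 to 145 mm above the bench) at the end of the red stopcock lever (12 mm wide, top 104 mm above the bench) and part of it; the point is on the pin's axis, 128 mm above the bench, 45 mm from the stopcock's axis.
- stopcock_axis (a point): point on the stopcock's vertical turning axis, 128 mm above the bench (130 mm from the pump's origin along +x).
- beaker: empty glass beaker, 68 mm diameter, 90 mm tall, loose; origin under its centre. Leave alone.
- flask: conical glass flask, 68 mm diameter at the foot, 105 mm tall, loose; origin under its centre. Leave alone.
- reagent_bottle: amber bottle with black cap, 56 mm diameter, 115 mm tall, loose; origin under its centre. Leave alone.
- eraser: red and white eraser 45 x 22 x 12 mm, loose; origin under its centre. Leave alone.
- marker_pen: black pen 120 x 12 x 12 mm with blue cap, loose; origin under its centre. Leave alone.
- petri_dish: shallow white dish, 84 mm diameter, 14 mm tall, loose; origin under its centre. Leave alone.

How it is judged (in metres and radians):
On the way, in this order (a step that is already met when the one before it is completed fails the run):
1. the stopcock is turned open (value of joint stopcock above 1.4 rad), for 0.2 s.
2. the piston is drawn out under the red ring, held by the fingers (x of piston in the frame of mark between -0.006 and 0.006 m and contact force between the fingers and plunger above 4 N), for 0.3 s.
At the end, for the whole second after the job is handed in: Stopcock open (at least 1.4 rad of 1.571); piston centre within 6 mm of the red ring's centre along the barrel and still (under 10 mm/s), held against its spring by the fingers on the plunger (over 4 N) (all of step 2 and value of joint stopcock above 1.4 rad and velocity of joint plunger between -0.01 and 0.01 m/s); the arm keeps its last pose, push and grip.
It fails at once if the plunger is drawn more than 20 mm before the stopcock is open (value of joint plunger above 0.02 m and value of joint stopcock below 1.2 rad).
It fails at once if the piston is drawn more than 15 mm past the ring (x of piston in the frame of mark below -0.015 m).
It fails at once if the red ring is shifted by more than 5 mm (distance of mark from where it was at the start of the episode above 0.005 m).
It fails at once if a bystander is moved more than 25 mm (distance of any of beaker, flask, reagent_bottle, eraser, marker_pen, petri_dish from where it was at the start of the episode above 0.025 m).
It also fails if it takes over 51 s, if anything falls off the work surface, if the arm or the gripper's body presses on something with over 40 N, if the wrist force passes 120 N, or if a joint passes its speed limit or range.

## Working session

There is one attempt and no reset: what is moved stays moved. The work goes in short steps, each a Python script; the robot and the scene stay as the last script left them, time stands still between calls to the robot, and variables do not carry over. Pictures are saved under pics/ and viewed, at most 10 in all, crops included, and the job is handed in when it is done.

```bash
mkdir -p pics; cat > h.py <<'E'
from rig import *
import numpy as np, cv2
from scipy.spatial.transform import Rotation as R
def cam(n):
    c=camera_model(n); o=c["orientation"]
    Rm=np.array(o) if np.ndim(o)==2 else R.from_euler('xyz',o,degrees=True).as_matrix()
    return np.array(c["K"]),np.array(c["xyz"]),Rm,c
def ray(n,uv,m=None):
    K,p,Rm,c=m or cam(n)
    d=np.linalg.inv(K)@[uv[0],uv[1],1]
    return p,Rm@np.array([d[0],-d[1],-d[2]])
def atz(n,uv,z,m=None):
    p,d=ray(n,uv,m); return p+d*(z-p[2])/d[2]
def proj(n,X,m=None):
    K,p,Rm,c=m or cam(n)
    q=Rm.T@(np.array(X)-p); q=K@[q[0],-q[1],-q[2]]; return q[:2]/q[2]
def save(n,f): 
    im=grab_frame(n); cv2.imwrite(f'pics/{f}.png',im[:,:,::-1]); return im
E
python3 - <<'E'
from h import *
for n in ["top","side"]:
    save(n,n+"0"); print(camera_model(n))
    for l,z in [("tab",100),("piston",70),("mark",70),("stopcock_pin",128),("stopcock_axis",128),("pump",0)]:
        for d in pinpoint(n,l)[:2]: print(n,l,d["conf"],np.round(d["uv"],1),np.round(atz(n,d["uv"],z),1))
print(read_clock())
E
```

```text
{'K': array([[392.49828933,   0.        , 320.99607532],
       [  0.        , 392.49828933, 198.87513841],
       [  0.        ,   0.        ,   1.        ]]), 'xyz': array([493.08140365, -24.7481979 , 897.29691426]), 'orientation': array([  3.73804713,   1.89426024, -91.42813977])}
top tab 0.62 [393.5 212.3] [ 514.7 -145.5  100. ]
top piston 0.74 [272.8 199.6] [549.1 103.6  70. ]
top mark 0.58 [329.  196.1] [553.2 -15.8  70. ]
top stopcock_pin 0.47 [271.5 200.9] [542.6  97.2 128. ]
top stopcock_axis 0.73 [278.6 178.4] [586.9  82.3 128. ]
top pump 0.79 [341.7 204. ] [539.4 -43.6   0. ]
{'K': array([[405.34339858,   0.        , 321.31603594],
       [  0.        , 405.34339858, 194.946997  ],
       [  0.        ,   0.        ,   1.        ]]), 'xyz': array([501.88374889, 538.06315545, 443.65245489]), 'orientation': array([  59.95383446,    0.64307343, -174.09839681])}
side tab 0.6 [357.1 170.3] [ 509.  -150.6  100. ]
side piston 0.58 [327.2 221. ] [553.9 -19.2  70. ]
side mark 0.47 [326.4 224.2] [554.4  -9.7  70. ]
side stopcock_pin 0.77 [325.1 234.8] [545.6 100.4 128. ]
side stopcock_pin 0.62 [325.2 221.2] [548.6  68.1 128. ]
side stopcock_axis 0.6 [297.6 223.3] [586.3  76.6 128. ]
side stopcock_axis 0.36 [292.3 201.7] [603.2  19.6 128. ]
side pump 0.57 [332.7 245.8] [546.6 -44.7   0. ]
side pump 0.51 [395.3 247.9] [435.3 -48.4   0. ]
0.7
```

View pics/top0.png

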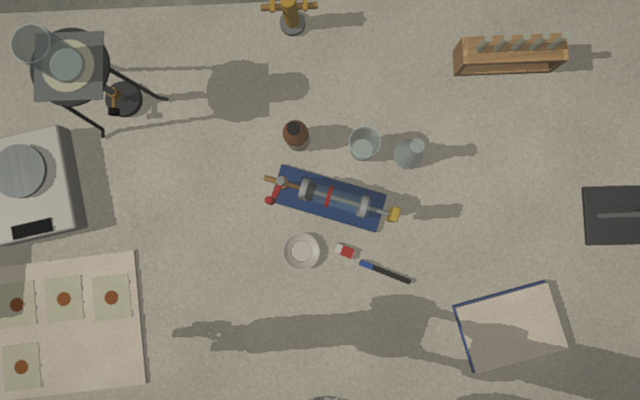

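View pics/side0.png

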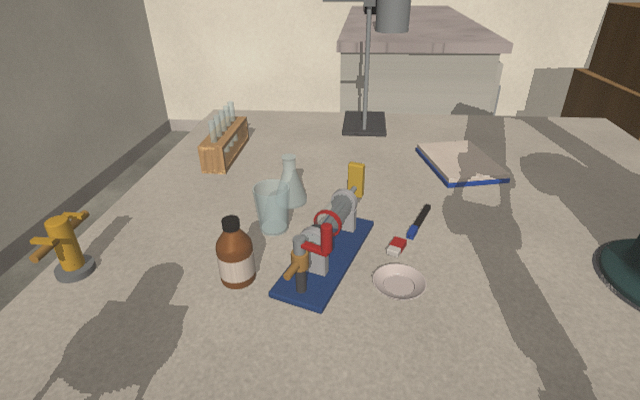

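The top view shows the pin at (270,200), stopcock axis (280,181), ring (330,197) and tab (394,213). The tab–axis distance comes out near 236 mm against the 240 expected. Next is a closer wrist look.

```bash
python3 - <<'E'
from h import *
print(read_tool_rot())
a=-17.7
for p,n in [((560,-20,300),"w_mid"),]:
    move_to(p,[180,0,a]); m=cam("wrist"); save("wrist",n); print(m[1],m[3]["orientation"],read_joint_positions())
    for l,z in [("tab",100),("piston",70),("mark",70),("stopcock_pin",128),("stopcock_axis",128)]:
        for d in pinpoint("wrist",l)[:2]: print(l,d["conf"],np.round(d["uv"],1),np.round(atz("wrist",d["uv"],z,m),1))
for p,y in [((544,98,128),a),((600,123,128),a-90)]: print(solve_ik(p,[180,0,y]),solve_ik(p,[180,0,y+180]))
E
```

```text
[1.79998246e+02 1.10603428e-03 1.60473305e+02]
[625.67353215 -40.81218467 423.87790946] [-1.58420739e+01  4.84522696e-03 -1.07627868e+02] [-4.52647677e+00  1.12423077e+00  1.02539156e+02  9.64707876e-03
  7.63467554e+01  1.03099189e+02]
tab 0.62 [464.1 179.7] [ 514.9 -150.   100. ]
mark 0.85 [311.3 177.3] [554.1 -12.6  70. ]
stopcock_pin 0.95 [192.3 238.6] [544.8 101.2 128. ]
stopcock_axis 0.9 [198.1 188.7] [585.7  78.4 128. ]
[ 7.63026160e+00  8.21534206e+00  1.13858581e+02 -2.54444375e-14
  5.79260767e+01  1.15330262e+02] [  7.6302616    8.21534206 113.85858127   0.          57.92607668
 -64.6697384 ]
None [ 9.25515067e+00  1.42950447e+01  1.06519796e+02 -2.54444375e-14
  5.91851594e+01  2.69551507e+01]
```

View pics/w_mid.png

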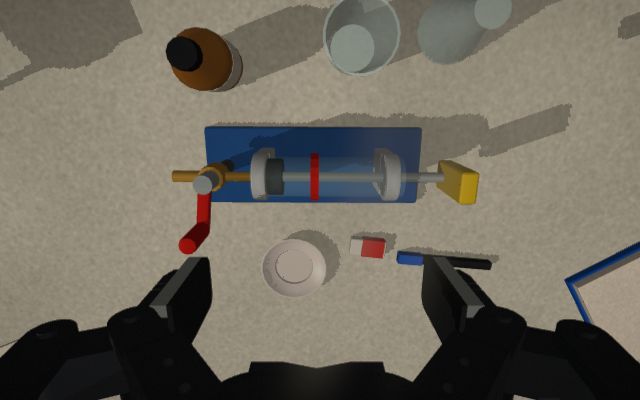

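The wrist view has the pin at (190,245), axis (203,185), ring (315,177), piston (275,177) and tab (460,182), all matching the geometry. I'll cage the pin and swing it open.

```bash
python3 - <<'E'
from h import *
A=np.array([586,78.7]); phi=72.6
def P(q,z=128):
    t=np.radians(phi+90-q); return [A[0]+45*np.cos(t),A[1]+45*np.sin(t),z]
O=lambda q:[180,0,phi+90-q]
print(read_clock())
q=10.8
move_to(P(q,220),O(q)); gripper_to(44)
print(move_l(P(q),O(q),rate=120,contact_N=12)); gripper_to(24); print(read_ee_pos(),read_force(),read_grip_width())
for k in list(range(20,90,10))+[88]: move_l(P(k),O(k),rate=60)
for k in [92,95,98,101]:
    c=move_l(P(k),O(k),rate=30,contact_N=12); print(k,c,read_force())
    if c: break
print(read_clock(),read_ee_pos())
save("top","top1")
for l in ["stopcock_pin","stopcock_axis"]:
    for d in pinpoint("top",l)[:2]: print(l,d["conf"],np.round(d["uv"],1),np.round(atz("top",d["uv"],128),1))
E
```

```text
3.6083
False
[546.714981   100.02418263 128.65395255] [0.08814984 0.20234853 0.10930069] 24.241025757086373
92 False [0.2211172  0.33863679 0.05563091]
95 False [-4.5532712   0.93667736  1.67382356]
98 False [-11.40649802   1.63138182   7.49860101]
101 False [-18.61115098   3.17195764  11.76371988]
11.2333 [601.84778997 119.38268542 127.62611543]
stopcock_pin 0.72 [260.7 173.8] [597.1 117.8 128. ]
stopcock_axis 0.72 [280.  181.6] [580.4  79.7 128. ]
```

```bash
python3 - <<'E'
from h import *
A=np.array([586,78.7]); phi=72.6
t=np.radians(phi-4); p=[A[0]+45*np.cos(t),A[1]+45*np.sin(t)]
move_l(p+[128],[180,0,phi-4],rate=60); gripper_to(30); move_l(p+[220],rate=150)
move_to((560,-20,300),[180,0,phi+90]); m=cam("wrist"); save("wrist","w_mid2"); print(read_joint_positions(),read_clock())
for l,z in [("tab",100),("piston",70),("mark",70),("stopcock_pin",128),("stopcock_axis",128)]:
    for d in pinpoint("wrist",l)[:2]: print(l,d["conf"],np.round(d["uv"],1),np.round(atz("wrist",d["uv"],z,m),1))
for l in ["mark","piston"]:
    for d in regions_of("wrist",l)[:1]: print(l,d["conf"],d["rect"])
E
```

```text
[-4.57275730e+00  1.14932480e+00  1.02570404e+02  4.65120305e-03
  7.63373824e+01 -7.71642797e+01] 14.35
tab 0.7 [168.9 166.5] [ 509.9 -147.2  100. ]
mark 0.89 [319.6 165.4] [555.7 -15.8  70. ]
mark 0.24 [494.  177.3] [620.4 149.4  70. ]
stopcock_pin 0.65 [491.  175.9] [597.5 122.7 128. ]
stopcock_axis 0.75 [440.7 179.8] [588.1  81.4 128. ]
stopcock_axis 0.48 [402.1 242.4] [634.   36.6 128. ]
mark 0.7 [321.1, 163.2, 10.4, 46.6]
```

View pics/w_mid2.png

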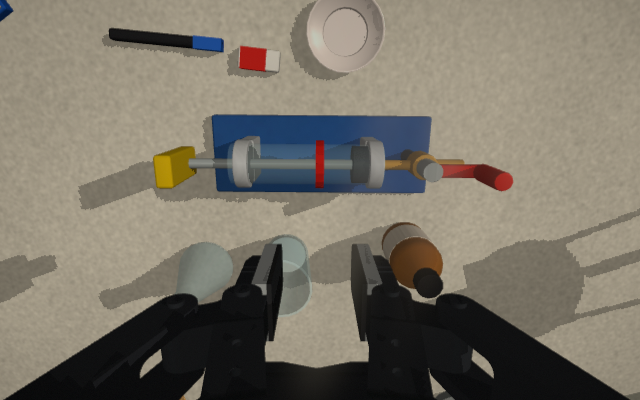

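The lever now points along the pump: axis (432,172), pin (505,181). Ring is at (320,163), piston about (360,163), tab (172,167). Next I grip the tab across its thickness and draw part of the way.

```bash
python3 - <<'E'
from h import *
phi=72.6; u=np.array([np.cos(np.radians(phi)),np.sin(np.radians(phi)),0])
T=np.array([586,79,0])-240*u+[0,0,100]; print(T,read_clock())
gripper_to(42)
move_to(T+[0,0,90],[180,0,phi+90])
print(move_l(T,rate=120,contact_N=10)); gripper_to(5)
p0=read_ee_pos(); print(p0,read_grip_width(),read_gripper_force(),read_force())
move_l(p0-30*u,rate=40); print(read_ee_pos(),read_force(),read_grip_width(),read_clock())
np.save("p0.npy",p0)
m=cam("wrist"); save("wrist","w3")
for n in ["wrist","top"]:
  grab_frame(n)
  for l in ["piston","mark","tab"]:
    for d in pinpoint(n,l)[:1]: print(n,l,d["conf"],np.round(d["uv"],1),np.round(atz(n,d["uv"],70),1))
    for d in regions_of(n,l)[:1]: print(n,l,d["conf"],d["rect"])
E
```

```text
[ 514.23020986 -150.01767884  100.        ] 14.7
False
[ 515.34259823 -149.81358811  101.34489718] 15.46191650057493 58.93466413021088 [0.09486999 3.19942228 6.01099488]
[ 506.36044404 -177.70241299  101.40637576] [0.62174154 5.68736791 2.77234689] 15.333191214334448 17.8583
wrist piston 0.64 [393.0, 266.9, 200.8, 130.3]
wrist mark 0.33 [371.9, 7.7, 129.1, 15.4]
wrist tab 0.95 [318.1 268. ] [ 514.8 -179.9   70. ]
wrist tab 0.81 [394.8, 266.9, 198.0, 135.0]
top piston 0.56 [270.4, 176.3, 33.9, 15.4]
top mark 0.65 [299.9 140.9] [673.2  43.3  70. ]
top mark 0.72 [341.9, 251.2, 19.9, 20.3]
top tab 0.47 [328.8, 195.4, 4.9, 21.7]
```

View pics/w3.png

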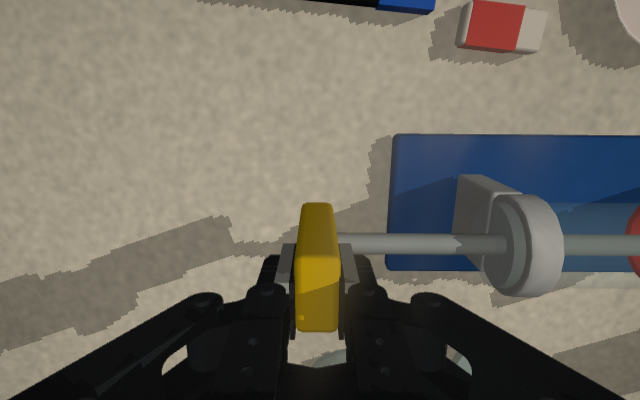

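The tab is held at (318,265), with the ring only just at the right edge (635,240) and the piston out of view. I'll measure piston against ring in the top and side images.

```bash
python3 - <<'E'
from h import *
t=grab_frame("top"); s=grab_frame("side")
a=cv2.resize(t[160:240,260:400],None,fx=5,fy=5,interpolation=cv2.INTER_CUBIC)
b=cv2.resize(s[170:270,285:385],None,fx=5,fy=5,interpolation=cv2.INTER_CUBIC)[:200+100*3]
cv2.imwrite("pics/c1.png",a[:,:,::-1]); cv2.imwrite("pics/c1s.png",b[:,:,::-1])
# profile along barrel axis (z=70) in top
phi=72.6; u=np.array([np.cos(np.radians(phi)),np.sin(np.radians(phi)),0]); A=np.array([586,79,70])
m=cam("top")
g=t.astype(np.float32)
for x in range(0,82,2):
    v=[]
    for o in (-6,0,6):
        q=proj("top",A+(x-130)*u+o*np.array([-u[1],u[0],0]),m); v.append(cv2.getRectSubPix(g,(1,1),tuple(map(float,q)))[0,0])
    print(x,np.round(np.mean(v,0)).astype(int))
E
```

```text
0 [103 112 114]
2 [103 112 114]
4 [103 111 114]
6 [102 112 115]
8 [102 111 115]
10 [102 111 114]
12 [102 111 114]
14 [102 111 114]
16 [102 111 114]
18 [104 112 114]
20 [104 112 115]
22 [103 113 117]
24 [102 112 115]
26 [114 104 104]
28 [138  82  79]
30 [154  66  62]
32 [158  63  59]
34 [150  65  62]
36 [121  71  69]
38 [87 79 76]
40 [77 81 78]
42 [78 81 79]
44 [78 80 78]
46 [79 80 78]
48 [78 80 77]
50 [79 81 78]
52 [80 86 89]
54 [ 81  93 105]
56 [ 82  97 113]
58 [ 82  97 113]
60 [ 82  97 113]
62 [ 82  98 113]
64 [ 82  97 113]
66 [ 82  98 113]
68 [ 83  99 114]
70 [ 82  98 113]
72 [ 90 102 110]
74 [101 107 106]
76 [108 112 106]
78 [108 111 106]
80 [114 116 112]
```

View pics/c1.png

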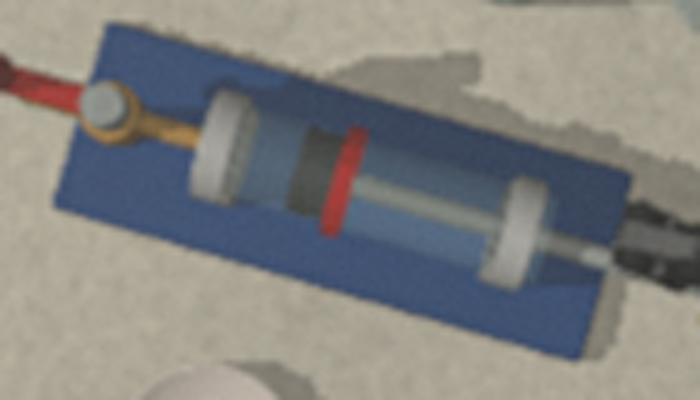

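The barrel profile puts the ring centre at x≈31.5 and the piston's back edge at ≈52.5, so its centre is ≈42.3. About 10.6 mm remain.

```bash
python3 - <<'E'
from h import *
phi=72.6; u=np.array([np.cos(np.radians(phi)),np.sin(np.radians(phi)),0]); A=np.array([586,79,70])
move_l(np.load("p0.npy")-40.6*u,rate=20); wait(0.8)
print(read_ee_pos(),read_force(),read_grip_width(),read_gripper_force(),read_clock())
t=grab_frame("top"); m=cam("top"); g=t.astype(np.float32)
a=cv2.resize(t[160:240,260:400],None,fx=5,fy=5,interpolation=cv2.INTER_CUBIC); cv2.imwrite("pics/c2.png",a[:,:,::-1])
for x in range(10,56,2):
    v=[cv2.getRectSubPix(g,(1,1),tuple(map(float,proj("top",A+(x-130)*u+o*np.array([-u[1],u[0],0]),m))))[0,0] for o in (-6,0,6)]
    print(x,np.round(np.mean(v,0)).astype(int))
E
```

```text
[ 503.19772324 -187.41224933  101.34903492] [0.59210928 7.33174163 3.31166775] 15.300024042861214 58.623154163360596 20.1917
10 [102 111 114]
12 [102 111 114]
14 [103 111 115]
16 [103 112 115]
18 [104 113 116]
20 [101 109 111]
22 [88 94 93]
24 [75 79 77]
26 [85 74 72]
28 [125  69  65]
30 [153  65  61]
32 [158  63  59]
34 [151  65  62]
36 [122  72  69]
38 [87 78 76]
40 [76 81 80]
42 [79 88 93]
44 [ 81  95 108]
46 [ 81  97 113]
48 [ 81  97 113]
50 [ 81  97 112]
52 [ 82  97 112]
54 [ 82  98 113]
```

View pics/c2.png

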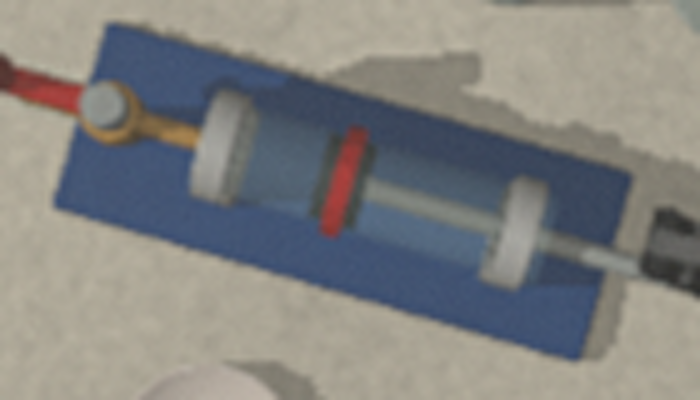

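Black shows about equally on both sides of the ring: piston centre ≈32.3, ring ≈31.8. The lever is in line with the pump.

```bash
python3 -c "
from rig import *
wait(0.3); print(sign_off(), read_clock())"
```

```text
the job is handed in; nothing more can be done
the job is handed in; nothing more can be done
```

I handed the job in with the stopcock lever swung in line with the pump and the tab still gripped at about 59 N. In the last top image the piston sat about 0.5 mm from the ring's centre. The judge's verdict was not reported back.

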